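Make up two condiment carriers

ROBOT

A 7-joint arm with a two-finger parallel gripper is mounted at the origin on a cart in front of the work surface, level with it; the furniture and walls round the work are solid. World frame = base frame: x ahead of the robot, y to its left, z up, the work surface at z = 0. Lengths are in m, angles in rad, forces in N, time in s.
With the tool pointing down it reaches from about 0.4 to 0.85 m from the base axis. Payload 4.5 kg.
Tool frame: the origin (TCP) lies on the centre line of the jaws, within the pads' length; the fingertips stand 8 mm ahead of it and the grasp point (between the pads) lies 11 mm behind it; z points along the fingers, y is the direction in which the jaws open and shut (so a half turn about z gives the same grasp; the last joint's range is limited). The gripper opens to 88 mm and grips with 3 to 60 N. Pads are 18 mm wide; open, the fingers measure 123 mm over their backs; the gripper's body (75 mm by 187 mm) begins 45 mm behind the grasp point.
Start: joints at [-1.208, 0.689, -0.195, 1.565, 0.157, 0.902, -0.215], TCP at [0.202, 0.592, 0.247] pointing down, gripper open.
Joint ranges: [-3.01, 3.01], [-0.46, 2.08], [-1.47, 1.51], [0.13, 2.56], [-1, 4.14], [0.04, 2.09], [-2.66, 2.66]. Speed limits (rad/s): [2.57, 2.57, 3.14, 3.14, 3.14, 3.14, 3.14].

INTERFACE

Orientations are given as a rotation vector (axis times angle).
In Python, from station import read_state, camera, close_job gives the robot as it stands.
- The arm moves only by the tool carry_out, never from a script. Its arguments are lists of equal length, an entry for each row: "claw": the opening, from 0 (shut) to 1 (fully open); "offset": the shift along the tool's x, y, z each as a share of 0.25 m, from -1 to 1, a list of three; "spin": the turn about the tool's z as a share of 180 degrees, from -1 to 1. In form: {"claw": [claw, ...], "offset": [[dx, dy, dz], ...], "spin": [spin, ...]}. A call has exactly 8 rows; each row shifts and turns the pose as measured when the row begins, along the tool's axes as they then stand; what a row does not reach is not made up. A row lasts 1/10 s, in which the tool goes at most 50 mm and 8.59 degrees, less where a joint would pass 70% of its speed; a pose out of reach is approached as far as the arm can. A call with a number of a shift or a turn outside -1 to 1 is refused whole. A call with a gripper value outside its range is refused whole. The fingers move at their own pace and stop on an object; "grip_force" is the grip in N (left out, the last holds). Time passes only in rows, so rows that do not move let the fingers close, or fill a call up. It gives the time, the measured TCP pose, the force and the opening at its end, in the units of the state.
- read_state(): the state, without advancing time (a new reading comes with each control period).
- camera(name): name is "side" or "top"; returns a dict with "pixels" (400x640x3 uint8, red, green, blue), "z_map" (400x640 float32, m along the optical axis (not along the pixel's ray), 0 where there is no reading), "intrinsics" (3x3 intrinsics, pixels), "D" ([k1, k2, p1, p2, k3] as OpenCV has them; the pictures are not rectified), "rvec" (rotation vector, rad) and "tvec" (3), from world to camera coordinates, as OpenCV has them. Camera axes: x right, y down, z forward; pixel columns grow to the right and rows downward; lengths in m; the calibration is good to about 2 mm. A picture is of the moment at which its call begins.
- close_job(): hands the job in, once; it reports no verdict.
The state is a dict: "time": time; "joint_pos": joint angles; "joint_velocities": joint speeds; "joint_efforts": joint torques, N m; "position": TCP position; "tcp_rot": TCP orientation; "force": force on the tool from outside, world axes, zero at the start; "ft_torque": the same for the moment, N m; "width": finger opening in m.
Only numpy, scipy, OpenCV 4.12 (cv2) and the standard library are available. Lean on these libraries where they do the work, as an engineer would, in place of code of your own. Each camera call takes 0.05 s, during which the arm holds its last target. There are 200 camera calls.

TASK

Make up the two condiment carriers for lunch. The pale wooden one goes out to the barbecue: stand the sauce bottle in its wide well and the red-capped spice jar in its narrow well. The blue one goes to the dining room: pepper mill in its wide well, salt shaker in its narrow well; everything upright and right down on the base, and leave the yellow-capped jar where it stands.

Things in the scene. Friction and masses are not known exactly. Their poses are not given: they have to be found in the camera images.
- carrier_pale: pale wooden condiment carrier, fixed, 100 (x) x 166 (y) x 43 mm high. Origin: centre of its underside, on the worktop; z up. Two round wells in a row along its y axis (x = 0): the wide one, 80 mm across, at y = +35 mm; the narrow one, 60 mm across, at y = -45 mm. They pass through the upper board (top at 43 mm, chamfered 3 mm); things stand in them on the base board, 13 mm above the worktop
- carrier_blue: blue-painted condiment carrier, fixed, 100 (x) x 166 (y) x 43 mm high. Origin: centre of its underside, on the worktop; z up. Two round wells in a row along its y axis (x = 0): the wide one, 80 mm across, at y = +35 mm; the narrow one, 60 mm across, at y = -45 mm. They pass through the upper board (top at 43 mm, chamfered 3 mm); things stand in them on the base board, 13 mm above the worktop
- salt_mid (a point): salt shaker, pale grey and white with a domed top: upright, round, 44 mm across up to 70 mm, then a top 34 mm across, 90 mm high in all, 0.1 kg. Point: on its axis, half-way up (45 mm above its foot); its z is its axis, up
- mill_mid (a point): dark brown turned-wood pepper mill with a small metal knob: upright, round, 58 mm across at the foot; its round head, 48 mm across between 123 and 159 mm up, is the place to grip and does not turn; 170 mm high, 0.18 kg. Point: on its axis, half-way up (85 mm above its foot); z is its axis, up
- sauce_mid (a point): sauce bottle, pink-red with a green cap: upright, oval, 49 mm (its x) by 67 mm (its y), 169 mm high; the round green cap, 48 mm across, takes the topmost 29 mm and can be gripped; 0.23 kg. Point: on its axis, half-way up (84.5 mm above its foot); z up
- jar_red_mid (a point): spice jar with a red cap: upright, round, 47 mm across, 97 mm high, 0.11 kg. Point: on its axis, half-way up (48.5 mm above its foot); z up
- jar_yellow_mid (a point): spice jar with a yellow cap, in neither kit; it stays where it is: upright, round, 42 mm across, 106 mm high. Point: on its axis, half-way up (53 mm above its foot); z up
Things that resemble listed ones, but are neither listed nor needed, are in the scene too. Leave any turquoise look-alike of the part that bears salt_mid alone.

How it is judged:
At the end, for the whole second after the job is handed in: Each thing upright (0.12 rad) in its well, foot within 6 mm of the base board, and off the well's centre in x and y by at most: sauce bottle 18 mm, pepper mill 15, salt shaker and red-capped jar 13; the yellow-capped jar within 30 mm of where it stood (x of mill_mid in the frame of carrier_blue between -0.015 and 0.015 m and y of mill_mid in the frame of carrier_blue between 0.02 and 0.05 m and z of mill_mid in the frame of carrier_blue between 0.092 and 0.104 m and angle between each of mill_mid, salt_mid, sauce_mid, jar_red_mid's own z axis and vertical below 0.12 rad and x of salt_mid in the frame of carrier_blue between -0.013 and 0.013 m and y of salt_mid in the frame of carrier_blue between -0.058 and -0.032 m and z of salt_mid in the frame of carrier_blue between 0.052 and 0.064 m and x of sauce_mid in the frame of carrier_pale between -0.018 and 0.018 m and y of sauce_mid in the frame of carrier_pale between 0.017 and 0.053 m and z of sauce_mid in the frame of carrier_pale between 0.0915 and 0.1035 m and x of jar_red_mid in the frame of carrier_pale between -0.013 and 0.013 m and y of jar_red_mid in the frame of carrier_pale between -0.058 and -0.032 m and z of jar_red_mid in the frame of carrier_pale between 0.0555 and 0.0675 m and distance of jar_yellow_mid from where it was at the start of the episode below 0.03 m); the robot touches nothing.
It fails at once if the yellow-capped jar was pushed away from its place (distance of jar_yellow_mid from where it was at the start of the episode above 0.03 m).
It also fails if it takes over 115 s, if anything falls off the work surface, if the arm or the gripper's body presses on something with over 40 N, if the wrist force passes 120 N, or if a joint passes its speed limit or range.

## Working session

There is one attempt and no reset: what is moved stays moved. The work goes in short steps, Python scripts to look and compute and a tool call to move; the robot and the scene stay as the last step left them, time stands still between calls to the robot, and variables do not carry over. Pictures are saved under pics/ and viewed, about 12 in all and at most 16, crops included, and the job is handed in when it is done.

Besides the shell and the picture viewer there is one more tool, called after "Request:" in YAML: its name, and indented under it one key for each argument. carry_out: Moves the arm, as the interface text tells. Its arguments: {"type":"object","properties":{"claw":{"type":"array","items":{"type":"number"}},"offset":{"type":"array","items":{"type":"array","items":{"type":"number","minimum":-1,"maximum":1}}},"spin":{"type":"array","items":{"type":"number","minimum":-1,"maximum":1}},"grip_force":{"type":"number"}},"required":["claw","offset","spin"]}

```bash
mkdir -p pics; cat > h.py <<'E'
import numpy as np, cv2
from station import read_state, camera, close_job
from scipy.spatial.transform import Rotation as R
def shot(n, f=None):
    c=camera(n)
    if f: cv2.imwrite('pics/'+f, c['pixels'][:,:,::-1])
    return c
def cloud(c):
    K,D=c['intrinsics'],np.array(c['D'],float)
    h,w=c['z_map'].shape
    u,v=np.meshgrid(np.arange(w),np.arange(h))
    p=cv2.undistortPoints(np.stack([u,v],-1).reshape(-1,1,2).astype(float),np.array(K,float),D).reshape(h,w,2)
    z=c['z_map'][...,None]
    P=np.concatenate([p*z,z],-1)
    Rm=cv2.Rodrigues(np.array(c['rvec'],float))[0]
    return (P-np.array(c['tvec']).ravel())@Rm
E
python3 - <<'E'
from h import *
s=read_state(); print(s)
for n in('top','side'):
    c=shot(n,n+'0.png'); W=cloud(c); np.savez(n+'0.npz',W=W,px=c['pixels'],z=c['z_map'])
    Rm=cv2.Rodrigues(np.array(c['rvec'],float))[0]; print(n,-Rm.T@np.array(c['tvec']).ravel(),Rm[2])
E
```

```text
{'time': 0.0, 'joint_pos': array([-1.20822127,  0.68998622, -0.19452471,  1.56636877,  0.15729221,
        0.90250308, -0.21508355]), 'joint_velocities': array([ 5.37618933e-04, -2.54450545e-03,  1.74084300e-03, -9.87601710e-04,
       -1.02278953e-05, -1.33005656e-03, -2.56994653e-05]), 'joint_efforts': array([ 3.70108964e-04, -5.27562296e+01, -1.26681089e+00, -1.53421694e+01,
       -5.26150223e-02,  6.70233960e-03,  1.92916759e-04]), 'position': array([0.20163728, 0.59090926, 0.24590231]), 'tcp_rot': array([-5.13919344e-01, -3.09908609e+00,  2.92878903e-03]), 'force': array([0.4611623 , 0.00679845, 0.33666202]), 'ft_torque': array([ 0.05281237, -0.0279624 , -0.0073706 ]), 'width': 0.08817719086964922}
top [ 0.26592709 -0.10397545  1.19441412] [ 0.17462425  0.00264198 -0.9846316 ]
side [-0.40386938 -0.87055135  0.70717181] [ 0.66848351  0.58368991 -0.46090768]
```

View pics/top0.png

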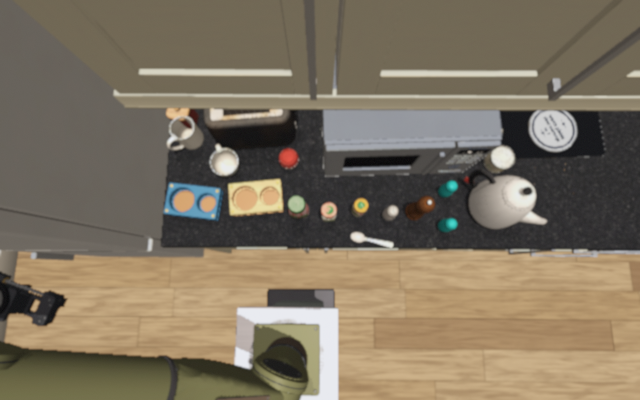

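View pics/side0.png

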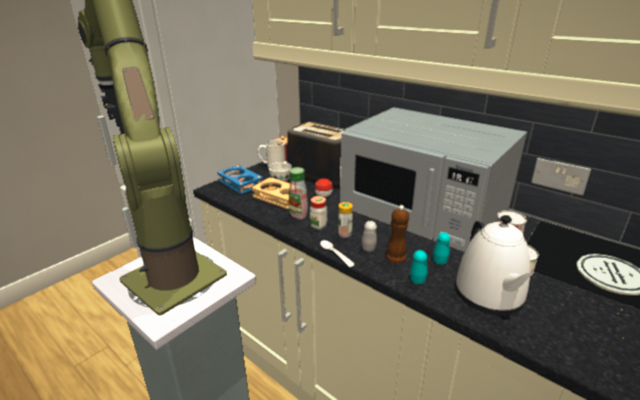

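The counter holds, left to right: blue carrier (192,201), pale carrier (256,197), sauce (297,205), red-capped jar (329,211), yellow (361,207), salt (391,212), mill (420,207), turquoise look-alikes, kettle. Next I measure them.

```bash
python3 - <<'E'
from h import *
t=np.load('top0.npz');W=t['W'];px=t['px']
cv2.imwrite('pics/crop1.png',cv2.resize(px[100:260,155:475],None,fx=2.5,fy=2.5,interpolation=cv2.INTER_CUBIC)[:,:,::-1])
s=np.load('side0.npz');sp=s['px'];SW=s['W']
cv2.imwrite('pics/crop2.png',cv2.resize(sp[130:310,190:500],None,fx=2.5,fy=2.5,interpolation=cv2.INTER_CUBIC)[:,:,::-1])
# top & side: connected comps of height slices
P=np.concatenate([W[t['z']>0].reshape(-1,3),SW[s['z']>0].reshape(-1,3)])
C=np.concatenate([px[t['z']>0].reshape(-1,3),sp[s['z']>0].reshape(-1,3)])
n1=(t['z']>0).sum()
src=np.arange(len(P))<n1
m=(P[:,0]>.38)&(P[:,0]<.9)&(abs(P[:,1])<1)
print('counter z',np.median(P[m&src&(abs(P[:,2])<.03),2]), np.median(P[m&~src&(abs(P[:,2])<.03),2]))
for lo,hi in((.025,.06),(.06,.085),(.085,.12),(.12,.2),(.2,.4)):
  k=m&(P[:,2]>lo)&(P[:,2]<hi)
  r=.006
  g=np.zeros((90,340),np.uint8); ix=((P[k,0]-.38)/r).astype(int);iy=((P[k,1]+1)/r).astype(int)
  g[ix,iy]=1; n,L=cv2.connectedComponents(g)
  l=L[ix,iy]
  for i in range(1,n):
    q=P[k][l==i]
    if len(q)>25: print(lo,len(q),'x',q[:,0].min().round(3),q[:,0].max().round(3),'y',q[:,1].min().round(3),q[:,1].max().round(3),'ztop',q[:,2].max().round(3),np.median(C[k][l==i],0))
k=(P[:,2]>.4)&(P[:,0]>.3)&(P[:,0]<1.0)&src
print('cabinet',P[k].min(0),P[k].max(0))
E
```

```text
counter z 0.0012054102595405818 0.002022327471784704
0.025 279 x 0.39 0.429 y -0.53 -0.483 ztop 0.06 [  0. 115. 106.]
0.025 1462 x 0.38 0.899 y 0.53 0.557 ztop 0.06 [106. 101.  93.]
0.025 1234 x 0.402 0.569 y -0.748 -0.574 ztop 0.06 [166.  157.  142.5]
0.025 216 x 0.425 0.465 y -0.347 -0.304 ztop 0.06 [122.  114.  101.5]
0.025 184 x 0.421 0.473 y -0.154 -0.109 ztop 0.06 [154.  143.  119.5]
0.025 1409 x 0.423 0.545 y 0.218 0.399 ztop 0.05 [ 92. 146. 171.]
0.025 301 x 0.43 0.481 y -0.439 -0.384 ztop 0.06 [68. 40. 19.]
0.025 156 x 0.438 0.476 y -0.248 -0.205 ztop 0.059 [142.  118.5  92. ]
0.025 175 x 0.43 0.468 y -0.071 -0.004 ztop 0.06 [125. 104.  79.]
0.025 1332 x 0.438 0.555 y 0.019 0.196 ztop 0.05 [228. 208. 144.]
0.025 266 x 0.505 0.544 y -0.536 -0.49 ztop 0.06 [  0.  115.5 107. ]
0.025 1345 x 0.571 0.607 y -0.569 -0.115 ztop 0.06 [108. 106. 100.]
0.025 1155 x 0.564 0.738 y -0.021 0.26 ztop 0.06 [78. 70. 62.]
0.025 647 x 0.592 0.67 y -0.729 -0.651 ztop 0.06 [224. 221. 208.]
0.025 490 x 0.596 0.658 y -0.029 0.034 ztop 0.06 [186.   66.   55.5]
0.025 298 x 0.649 0.737 y 0.291 0.385 zt
[... 2222 characters left out ...]
 0.768 y -0.018 0.242 ztop 0.12 [27. 26. 25.]
0.12 4185 x 0.38 0.9 y 0.526 0.559 ztop 0.2 [105. 100.  93.]
0.12 4393 x 0.402 0.568 y -0.755 -0.57 ztop 0.2 [224. 217. 199.]
0.12 535 x 0.427 0.474 y -0.06 -0.01 ztop 0.174 [148. 156. 126.]
0.12 552 x 0.434 0.482 y -0.438 -0.389 ztop 0.173 [97. 59. 31.]
0.12 5375 x 0.57 0.899 y -0.578 -0.113 ztop 0.2 [95. 92. 86.]
0.12 3831 x 0.664 0.835 y -0.017 0.245 ztop 0.194 [71. 65. 57.]
0.2 14443 x 0.38 0.9 y 0.528 0.562 ztop 0.4 [105. 100.  92.]
0.2 214 x 0.466 0.503 y -0.679 -0.646 ztop 0.228 [90.  87.5 81. ]
0.2 18273 x 0.569 0.9 y -0.577 -0.101 ztop 0.291 [150. 153. 159.]
cabinet [ 0.33327112 -0.77133893  0.40002789] [0.8179731  0.58034558 0.8186977 ]
```

View pics/crop1.png

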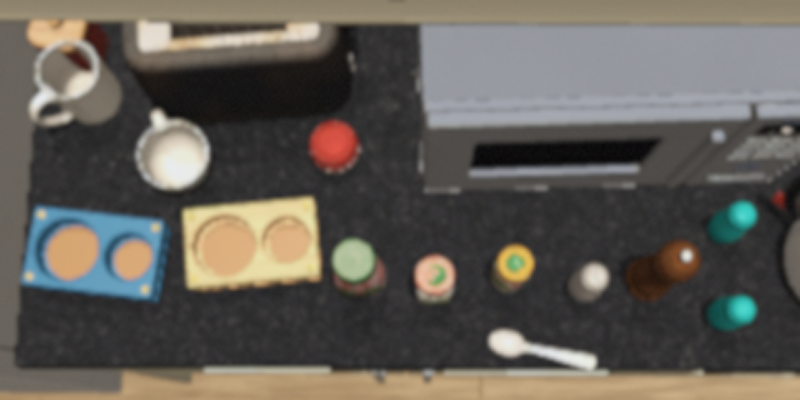

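View pics/crop2.png

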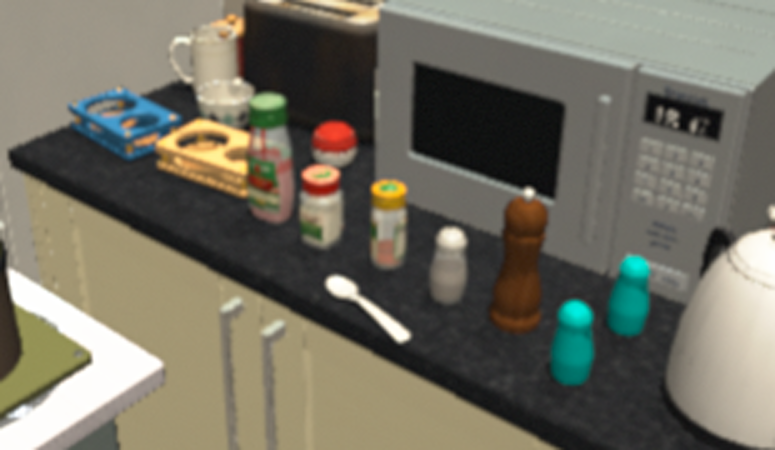

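Both crops agree: the red-capped jar is the one at (435,277) in the first crop. The red thing at (334,145) is a squat pot and not a target. The wide wells lie on the left (+y), and the turquoise shakers stand beyond the mill. Next are the well centres, the carrier yaw and the cabinet clearance.

```bash
cat >> h.py <<'E'
def go(x,y,z,yaw=None):
    """print tool-frame offset (in shares) and spin to target; yaw = world angle of tool y axis mod pi (deg)"""
    s=read_state(); M=R.from_rotvec(s['tcp_rot']).as_matrix()
    d=M.T@(np.array([x,y,z])-s['position'])
    cur=np.degrees(np.arctan2(M[1,1],M[0,1]))
    sp=0
    if yaw is not None:
        sp=-((yaw-cur+90)%180-90)   # tool z down: world yaw + = spin -
    print('t',s['time'],'p',s['position'].round(4),'yaw',round(cur,1),'tilt',np.degrees(np.arccos(-M[2,2])).round(2),'w',round(s['width'],4),'q7',s['joint_pos'][6].round(2),'F',np.array(s['force']).round(1))
    print(' d(shares)',(d/.25).round(3),'spin',round(sp/180,4), 'deg',round(sp,1),'tool x,y in world',M[:2,0].round(3),M[:2,1].round(3))
E
python3 - <<'E'
from h import *
t=np.load('top0.npz');W=t['W'];z=t['z']
for n,xr,yr in(('pale',(.41,.58),(.007,.205)),('blue',(.40,.57),(.208,.42))):
    P=W[(z>0)&(W[...,0]>xr[0])&(W[...,0]<xr[1])&(W[...,1]>yr[0])&(W[...,1]<yr[1])]
    T=P[(P[:,2]>.036)&(P[:,2]<.055)]
    B=P[(P[:,2]>.006)&(P[:,2]<.034)]
    r=cv2.minAreaRect((T[:,:2]*1000).astype(np.float32)); print(n,r,'ztop',np.median(T[:,2]))
    # holes: rasterise the top surface & find holes
    g=np.zeros((220,260),np.uint8); g[((T[:,0]-.38)*1000).astype(int),((T[:,1]-yr[0]+.02)*1000).astype(int)]=255
    g=cv2.morphologyEx(g,cv2.MORPH_CLOSE,np.ones((9,9)))
    cs,h=cv2.findContours(g,cv2.RETR_CCOMP,cv2.CHAIN_APPROX_NONE)
    for c,hh in zip(cs,h[0]):
        if hh[3]>=0 and cv2.contourArea(c)>400:
            (a,b),rr=cv2.minEnclosingCircle(c); m=cv2.moments(c)
            print('  hole y,x',round(m['m10']/m['m00']/1000+yr[0]-.02,4),round(m['m01']/m['m00']/1000+.38,4),'r',rr, 'eqr',np.sqrt(cv2.contourArea(c)/np.pi))
P=W[(z>0)]
k=(P[:,2]>.35)&(P[:,2]<1.0)&(P[:,1]>-.5)&(P[:,1]<.45)
h,e=np.histogram(P[k][:,0],bins=np.arange(-.1,1,.05))
for a,b in zip(e,h):
    q=P[k&(P[:,0]>=a)&(P[:,0]<a+.05)]
    if b: print(round(a,2),b,q[:,2].min().round(2),q[:,2].max().round(2))
S=np.load('side0.npz');Q=S['W'][S['z']>0]
q=Q[(Q[:,0]>.5)&(Q[:,0]<.8)&(Q[:,2]>.35)&(Q[:,1]<.4)&(Q[:,1]>-.6)];print('side cab',q.min(0),q.max(0))
f=P[(P[:,1]>.5)&(P[:,2]>.2)&(P[:,1]<.6)];print('fridge',f.min(0))
go(.36,.42,.30,0)
E
```

```text
pale ((515.4226684570312, 111.4785385131836), (140.35235595703125, 172.95745849609375), 5.794058799743652) ztop 0.0431048608706658
  hole y,x 0.0604 0.4997 r 33.156715393066406 eqr 31.40767959088298
  hole y,x 0.1399 0.4915 r 43.363101959228516 eqr 41.22253421846074
blue ((503.4082946777344, 303.7657470703125), (170.7955780029297, 143.95616149902344), 83.72173309326172) ztop 0.04290058059772851
  hole y,x 0.3413 0.4849 r 43.1331672668457 eqr 40.85994803024084
  hole y,x 0.2616 0.4763 r 33.065155029296875 eqr 31.288369324051523
-0.05 2 0.36 0.37
0.0 1254 0.35 0.52
0.05 4016 0.35 0.68
0.1 6518 0.46 0.76
0.15 1401 0.65 0.76
0.55 894 0.47 0.82
0.6 53234 0.46 0.78
0.65 120 0.55 0.72
0.7 10 0.56 0.64
side cab [ 0.56839413 -0.59992355  0.45746829] [0.63480876 0.3137769  0.66383321]
fridge [0.13994903 0.50014312 0.20000044]
t 0.1 p [0.2017 0.591  0.246 ] yaw 71.2 tilt 0.09 w 0.0879 q7 -0.22 F [-0.5  0.5 -0.4]
 d(shares) [-0.82  -0.443 -0.215] spin 0.3954 deg 71.2 tool x,y in world [-0.946  0.323] [0.323 0.946]
```

Well spacing comes out at 79.9 and 80.2 mm against 80 given, and the board tops at 43 mm. Starting to move.

Request:
carry_out:
  claw: [1,1,1,1,1,1,1,1]
  offset:
    - [-0.09,-0.07,-0.02]
    - [-0.09,-0.07,-0.02]
    - [-0.09,-0.07,-0.02]
    - [-0.09,-0.07,-0.02]
    - [-0.09,-0.07,-0.02]
    - [-0.09,-0.07,-0.02]
    - [-0.09,-0.07,-0.02]
    - [-0.09,-0.07,-0.02]
  spin: [0,0,0,0,0,0,0,0]
  grip_force: 25

```text
time: 0.9
position: [0.3155, 0.4017, 0.282]
tcp_rot: [-0.461, -3.089, 0.008]
force: [-0.1, 0.8, 0.9]
width: 0.0879
```

Request:
carry_out:
  claw: [1,1,1,1,1,1,1,1]
  offset:
    - [0,0,0]
    - [0,0,0]
    - [0,0,0]
    - [0,0,0]
    - [0,0,0]
    - [0,0,0]
    - [0,0,0]
    - [0,0,0]
  spin: [0.048,0.048,0.048,0.048,0.048,0.048,0.048,0.048]

```text
time: 1.7
position: [0.3187, 0.394, 0.2804]
tcp_rot: [-2.138, -2.289, 0.033]
force: [0.0, 0.0, -0.4]
width: 0.0881
```

```bash
python3 -c "
from h import *
go(.45,.2,.26,0);go(.447,-.129,.25,0)"
```

```text
t 1.7 p [0.3187 0.394  0.2804] yaw 3.9 tilt 1.33 w 0.0881 q7 -0.82 F [ 0.   0.  -0.4]
 d(shares) [-0.81   0.473  0.078] spin 0.0218 deg 3.9 tool x,y in world [-0.068  0.998] [0.997 0.068]
t 1.7 p [0.3187 0.394  0.2804] yaw 3.9 tilt 1.33 w 0.0881 q7 -0.82 F [ 0.   0.  -0.4]
 d(shares) [-2.121  0.372  0.13 ] spin 0.0218 deg 3.9 tool x,y in world [-0.068  0.998] [0.997 0.068]
```

Request:
carry_out:
  claw: [1,1,1,1,1,1,1,1]
  offset:
    - [-0.1,0.06,0.01]
    - [-0.1,0.06,0.01]
    - [-0.1,0.06,0.01]
    - [-0.1,0.06,0.01]
    - [-0.1,0.06,0.01]
    - [-0.1,0.06,0.01]
    - [-0.1,0.06,0.01]
    - [-0.1,0.06,0.01]
  spin: [0.02,0,0,0,0,0,0,0]

```text
time: 2.5
position: [0.4405, 0.1935, 0.2565]
tcp_rot: [-2.199, -2.227, 0.038]
force: [-0.5, -0.7, 1.1]
width: 0.0881
```

Request:
carry_out:
  claw: [1,1,1,1,1,1,1,1]
  offset:
    - [-0.16,0,0.01]
    - [-0.16,0,0.01]
    - [-0.16,0,0.01]
    - [-0.16,0,0.01]
    - [-0.16,0,0.01]
    - [-0.16,0,0.01]
    - [-0.16,0,0.01]
    - [-0.16,0,0.01]
  spin: [0,0,0,0,0,0,0,0]

```text
time: 3.3
position: [0.4456, -0.1363, 0.2367]
tcp_rot: [-2.192, -2.233, 0.036]
force: [0.8, -0.2, -0.5]
width: 0.0879
```

```bash
python3 -c "
from h import *
go(.447,-.129,.064,0)"
```

```text
t 3.3 p [ 0.4456 -0.1363  0.2367] yaw 1.1 tilt 1.52 w 0.0879 q7 0.25 F [ 0.8 -0.2 -0.5]
 d(shares) [0.034 0.024 0.69 ] spin 0.0059 deg 1.1 tool x,y in world [-0.019  1.   ] [1.    0.018]
```

Request:
carry_out:
  claw: [1,1,1,1,1,1,1,1]
  offset:
    - [0.034,0.024,0.04]
    - [0,0,0.11]
    - [0,0,0.11]
    - [0,0,0.11]
    - [0,0,0.11]
    - [0,0,0.11]
    - [0,0,0.08]
    - [0,0,0.04]
  spin: [0,0,0,0,0,0,0,0]

```text
time: 4.1
position: [0.4494, -0.136, 0.0524]
tcp_rot: [-2.213, -2.221, 0.033]
force: [0.0, 0.7, 0.5]
width: 0.0881
```

Request:
carry_out:
  claw: [0,0,0,0,0,0,0,0]
  offset:
    - [0,0,0]
    - [0,0,0]
    - [0,0,0]
    - [0,0,0]
    - [0,0,0]
    - [0,0,0]
    - [0,0,0]
    - [0,0,0]
  spin: [0,0,0,0,0,0,0,0]

```text
time: 4.9
position: [0.4508, -0.1354, 0.0547]
tcp_rot: [-2.214, -2.223, 0.03]
force: [-0.1, 0.1, -1.6]
width: 0.0458
```

```bash
python3 -c "
from h import *
go(.4997,.0604,.25,0)"
```

```text
t 4.9 p [ 0.4508 -0.1354  0.0547] yaw 0.2 tilt 1.12 w 0.0458 q7 0.23 F [-0.1  0.1 -1.6]
 d(shares) [ 0.774  0.186 -0.793] spin 0.0013 deg 0.2 tool x,y in world [-0.004  1.   ] [1.    0.004]
```

Request:
carry_out:
  claw: [0,0,0,0,0,0,0,0]
  offset:
    - [0,0,-0.05]
    - [0,0,-0.1]
    - [0,0,-0.11]
    - [0,0,-0.11]
    - [0,0,-0.11]
    - [0,0,-0.11]
    - [0,0,-0.11]
    - [0,0,-0.1]
  spin: [0,0,0,0,0,0,0,0]

```text
time: 5.7
position: [0.4504, -0.1324, 0.2643]
tcp_rot: [-2.21, -2.218, 0.036]
force: [0.7, -0.3, -0.8]
width: 0.0458
```

Request:
carry_out:
  claw: [0,0,0,0,0,0,0,0]
  offset:
    - [0.1,0.026,0]
    - [0.1,0.026,0]
    - [0.1,0.026,0]
    - [0.1,0.026,0]
    - [0.1,0.026,0]
    - [0.1,0.026,0]
    - [0.1,0.026,0]
    - [0.05,0.01,0]
  spin: [0,0,0,0,0,0,0,0]

```text
time: 6.5
position: [0.4974, 0.058, 0.272]
tcp_rot: [-2.226, -2.214, 0.027]
force: [0.7, 0.3, -0.6]
width: 0.046
```

```bash
python3 - <<'E'
from h import *
c=shot('top');W=cloud(c);s=read_state();
# held jar: points just below the fingers near tcp
p=s['position']; z=c['z_map']
for n in('top','side'):
    if n=='side': c=shot('side','side1.png');W=cloud(c);z=c['z_map']
    k=(z>0)&(np.hypot(W[...,0]-p[0],W[...,1]-p[1])<.04)&(W[...,2]>p[2]-.062)&(W[...,2]<p[2]-.012)
    q=W[k]; print(n,len(q),q.min(0) if len(q) else '',q.max(0) if len(q) else '')
go(.4997,.054,.068,0)
E
```

```text
top 11 [0.49260563 0.04102553 0.22352232] [0.50896875 0.04309767 0.24934657]
side 175 [0.47036373 0.03892312 0.22116935] [0.51754824 0.08489192 0.25926743]
t 6.6 p [0.4973 0.0573 0.2717] yaw -0.3 tilt 1.01 w 0.0457 q7 -0.16 F [-0.4 -0.7 -1.2]
 d(shares) [-0.004  0.021  0.815] spin -0.0015 deg -0.3 tool x,y in world [0.004 1.   ] [ 1.    -0.005]
```

Request:
carry_out:
  claw: [0,0,0,0,0,0,0,0]
  offset:
    - [-0.01,0.01,0.1]
    - [0,0,0.1]
    - [0,0,0.1]
    - [0,0,0.1]
    - [0,0,0.1]
    - [0,0,0.08]
    - [0,0,0.05]
    - [0,0,0]
  spin: [0,0,0,0,0,0,0,0]

```text
time: 7.4
position: [0.4962, 0.0359, 0.1127]
tcp_rot: [2.24, 2.193, -0.037]
force: [0.0, 0.7, -0.8]
width: 0.0457
```

```bash
python3 - <<'E'
from h import *
go(.4997,.055,.068,0)
E
```

```text
t 7.4 p [0.4962 0.0359 0.1127] yaw -1.2 tilt 1.4 w 0.0457 q7 -0.13 F [ 0.   0.7 -0.8]
 d(shares) [0.081 0.014 0.177] spin -0.0067 deg -1.2 tool x,y in world [0.021 1.   ] [ 1.    -0.021]
```

Request:
carry_out:
  claw: [0,0,0,0,0,0,0,0]
  offset:
    - [0.03,0.005,0]
    - [0.03,0.005,0]
    - [0.025,0.005,0]
    - [0,0,0]
    - [0,0,0]
    - [0,0,0]
    - [0,0,0]
    - [0,0,0]
  spin: [-0.006,0,0,0,0,0,0,0]

```text
time: 8.2
position: [0.5021, 0.0571, 0.1158]
tcp_rot: [2.216, 2.211, -0.032]
force: [0.8, -1.0, -1.4]
width: 0.0455
```

```bash
python3 - <<'E'
from h import *
go(.4997,.055,.068,0)
E
```

```text
t 8.2 p [0.5021 0.0571 0.1158] yaw -0.1 tilt 1.31 w 0.0455 q7 -0.15 F [ 0.8 -1.  -1.4]
 d(shares) [-0.004 -0.008  0.191] spin -0.0007 deg -0.1 tool x,y in world [0.002 1.   ] [ 1.    -0.002]
```

Request:
carry_out:
  claw: [0,0,0,0,0,0,0,0]
  offset:
    - [0.002,-0.005,0.04]
    - [0.003,-0.002,0.04]
    - [0.003,0,0.04]
    - [0.003,0,0.04]
    - [0,0,0.02]
    - [0,0,0.005]
    - [0,0,0]
    - [0,0,0]
  spin: [0,0,0,0,0,0,0,0]

```text
time: 9.0
position: [0.5002, 0.0574, 0.0664]
tcp_rot: [2.217, 2.209, -0.032]
force: [0.1, -1.3, 0.5]
width: 0.0458
```

```bash
python3 - <<'E'
from h import *
go(.4997,.055,.068,0)
E
```

```text
t 9.0 p [0.5002 0.0574 0.0664] yaw -0.2 tilt 1.36 w 0.0458 q7 -0.15 F [ 0.1 -1.3  0.5]
 d(shares) [-0.01  -0.002 -0.006] spin -0.0012 deg -0.2 tool x,y in world [0.004 1.   ] [ 1.    -0.004]
```

Request:
carry_out:
  claw: [1,1,1,1,1,1,1,1]
  offset:
    - [0,0,0]
    - [0,0,0]
    - [0,0,0]
    - [0,0,0]
    - [0,0,-0.05]
    - [0,0,-0.1]
    - [0,0,-0.15]
    - [0,0,-0.15]
  spin: [0,0,0,0,0,0,0,0]

```text
time: 9.8
position: [0.4973, 0.0601, 0.1791]
tcp_rot: [2.221, 2.215, -0.047]
force: [0.4, 0.2, -0.1]
width: 0.0878
```

Request:
carry_out:
  claw: [1,1,1,1,1,1,1,1]
  offset:
    - [0,0,-0.15]
    - [0,0,-0.1]
    - [-0.06,-0.035,-0.02]
    - [-0.08,-0.04,0]
    - [-0.08,-0.04,0]
    - [-0.08,-0.04,0]
    - [-0.07,-0.03,0]
    - [0,0,0]
  spin: [0,0,0,0,0,0,0,0]

```text
time: 10.6
position: [0.4454, -0.0378, 0.2583]
tcp_rot: [2.221, 2.21, -0.04]
force: [0.9, 0.1, -0.2]
width: 0.088
```

```bash
python3 - <<'E'
from h import *
go(.450,-.035,.145,0)
c=shot('top');W=cloud(c);z=c['z_map']
k=(z>0)&(W[...,2]>.09)&(W[...,2]<.13)&(abs(W[...,0]-.5)<.04)&(abs(W[...,1]-.06)<.04)
q=W[k];print(len(q),q.min(0),q.max(0),np.median(q,0))
E
```

```text
t 10.6 p [ 0.4454 -0.0378  0.2583] yaw -0.3 tilt 1.53 w 0.088 q7 0.01 F [ 0.9  0.1 -0.2]
 d(shares) [0.022 0.024 0.453] spin -0.0016 deg -0.3 tool x,y in world [0.005 1.   ] [ 1.    -0.005]Traceback (most recent call last):
  File "<stdin>", line 5, in <module>
    return umr_minimum(a, axis, None, out, keepdims, initial, where)
ValueError: zero-size array to reduction operation minimum which has no identity
```

Request:
carry_out:
  claw: [1,1,1,1,1,1,1,1]
  offset:
    - [0.02,0.02,0.05]
    - [0.006,0,0.1]
    - [0.006,0,0.1]
    - [0.006,0,0.1]
    - [0.003,0,0.05]
    - [0,0,0.03]
    - [0,0,0]
    - [0,0,0]
  spin: [0,0,0,0,0,0,0,0]

```text
time: 11.45
position: [0.4516, -0.0223, 0.1457]
tcp_rot: [2.213, 2.221, -0.031]
force: [-0.6, -0.6, -0.2]
width: 0.088
```

```bash
python3 - <<'E'
from h import *
go(.450,-.035,.145,0)
c=shot('side','side2.png');W=cloud(c);z=c['z_map']
for n,z0,z1,x,y in(('jar',.06,.12,.5,.06),('sauce',.06,.13,.45,-.035)):
    k=(z>0)&(W[...,2]>z0)&(W[...,2]<z1)&(abs(W[...,0]-x)<.045)&(abs(W[...,1]-y)<.05)
    q=W[k];print(n,len(q),np.percentile(q,1,axis=0).round(3),np.percentile(q,99,axis=0).round(3))
E
```

```text
t 11.45 p [ 0.4516 -0.0223  0.1457] yaw 0.2 tilt 1.19 w 0.088 q7 0.01 F [-0.6 -0.6 -0.2]
 d(shares) [-0.051 -0.007  0.004] spin 0.0012 deg 0.2 tool x,y in world [-0.004  1.   ] [1.    0.004]
jar 107 [0.475 0.041 0.061] [0.519 0.077 0.115]
sauce 341 [ 0.428 -0.066  0.061] [ 0.47  -0.011  0.129]
```

View pics/side2.png

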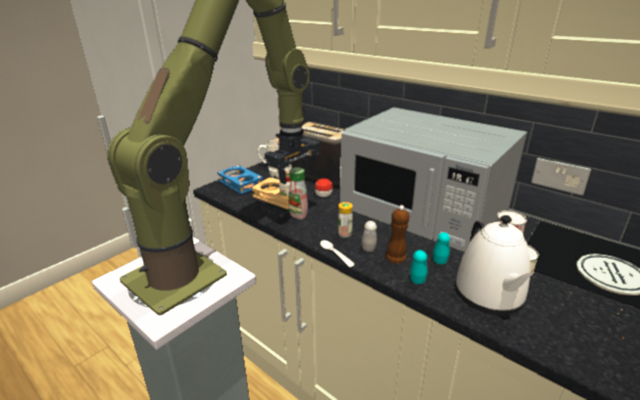

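The side view shows the gripper straddling the sauce cap at about (293,170), with the jar standing in the carrier behind it, its top near z 0.11. I'll centre and grip.

Request:
carry_out:
  claw: [1,1,1,0,0,0,0,0]
  offset:
    - [-0.03,-0.005,0]
    - [-0.02,0,0]
    - [0,0,0]
    - [0,0,0]
    - [0,0,0]
    - [0,0,0]
    - [0,0,0]
    - [0,0,0]
  spin: [0,0,0,0,0,0,0,0]
  grip_force: 35

```text
time: 12.3
position: [0.4518, -0.0364, 0.1484]
tcp_rot: [2.211, 2.217, -0.025]
force: [0.1, -1.1, 0.9]
width: 0.0505
```

```bash
python3 - <<'E'
from h import *
go(.4915,.140,.158+.19,0)
E
```

```text
t 12.3 p [ 0.4518 -0.0364  0.1484] yaw 0.2 tilt 1.08 w 0.0505 q7 0.03 F [ 0.1 -1.1  0.9]
 d(shares) [ 0.69   0.157 -0.812] spin 0.0009 deg 0.2 tool x,y in world [-0.003  1.   ] [1.    0.003]
```

Request:
carry_out:
  claw: [0,0,0,0,0,0,0,0]
  offset:
    - [0,0,0]
    - [0,0,0]
    - [0,0,0]
    - [0,0,-0.04]
    - [0,0,-0.08]
    - [0,0,-0.12]
    - [0,0,-0.14]
    - [0,0,-0.14]
  spin: [0,0,0,0,0,0,0,0]

```text
time: 13.1
position: [0.448, -0.0335, 0.28]
tcp_rot: [-2.217, -2.225, 0.042]
force: [1.2, 0.5, -2.6]
width: 0.0477
```

Request:
carry_out:
  claw: [0,0,0,0,0,0,0,0]
  offset:
    - [0.05,0,-0.03]
    - [0.1,0.02,0]
    - [0.1,0.03,0]
    - [0.12,0.03,0]
    - [0.12,0.03,0]
    - [0.1,0.03,0]
    - [0.08,0.02,0]
    - [0,0,0]
  spin: [0,0,0,0,0,0,0,0]

```text
time: 13.9
position: [0.4844, 0.1445, 0.2855]
tcp_rot: [-2.215, -2.225, 0.042]
force: [-0.2, -1.2, -1.9]
width: 0.0475
```

```bash
python3 - <<'E'
from h import *
go(.4915,.140,.161,0)
c=shot('side');W=cloud(c);z=c['z_map'];p=read_state()['position']
k=(z>0)&(abs(W[...,0]-p[0])<.05)&(abs(W[...,1]-p[1])<.06)&(W[...,2]<p[2]-.02)&(W[...,2]>p[2]-.14)
q=W[k];print(len(q),np.percentile(q,1,axis=0).round(3),np.percentile(q,99,axis=0).round(3))
E
```

```text
t 13.9 p [0.4844 0.1445 0.2855] yaw 0.2 tilt 1.53 w 0.0475 q7 -0.33 F [-0.2 -1.2 -1.9]
 d(shares) [-0.01   0.038  0.497] spin 0.0013 deg 0.2 tool x,y in world [-0.005  1.   ] [1.    0.004]
545 [0.459 0.113 0.148] [0.5   0.169 0.264]
```

Request:
carry_out:
  claw: [0,0,0,0,0,0,0,0]
  offset:
    - [0,0.02,0.04]
    - [0,0.01,0.07]
    - [0,0,0.07]
    - [0,0,0.07]
    - [0,0,0.05]
    - [0,0,0.02]
    - [0,0,0]
    - [0,0,0]
  spin: [0,0,0,0,0,0,0,0]

```text
time: 14.75
position: [0.4873, 0.1291, 0.1984]
tcp_rot: [-2.233, -2.208, 0.061]
force: [0.0, 0.7, -2.1]
width: 0.0477
```

```bash
python3 - <<'E'
from h import *
go(.4915,.139,.161,0)
E
```

```text
t 14.75 p [0.4873 0.1291 0.1984] yaw -0.7 tilt 2.24 w 0.0477 q7 -0.31 F [ 0.   0.7 -2.1]
 d(shares) [0.044 0.02  0.148] spin -0.0037 deg -0.7 tool x,y in world [0.011 1.   ] [ 1.    -0.012]
```

Request:
carry_out:
  claw: [0,0,0,0,0,0,0,0]
  offset:
    - [0.02,0.01,0]
    - [0.02,0.01,0]
    - [0.005,0,0]
    - [0,0,0]
    - [0,0,0]
    - [0,0,0]
    - [0,0,0]
    - [0,0,0]
  spin: [-0.004,0,0,0,0,0,0,0]

```text
time: 15.55
position: [0.4942, 0.142, 0.2]
tcp_rot: [2.217, 2.223, -0.054]
force: [-0.3, 0.5, -1.5]
width: 0.0471
```

```bash
sed -i "s/^    print(' d(shares)'/    print(' toolz',M[:2,2].round(3))\n&/" h.py; python3 - <<'E'
from h import *
go(.4915,.139,.161,0)
E
```

```text
t 15.55 p [0.4942 0.142  0.2   ] yaw 0.1 tilt 1.98 w 0.0471 q7 -0.31 F [-0.3  0.5 -1.5]
 toolz [-0.024 -0.025]
 d(shares) [-0.008 -0.007  0.157] spin 0.0008 deg 0.1 tool x,y in world [-0.003  1.   ] [1.    0.002]
```

Request:
carry_out:
  claw: [0,0,0,0,0,0,0,0]
  offset:
    - [0.003,0,0.03]
    - [0.003,0,0.035]
    - [0.003,0,0.035]
    - [0.003,0,0.035]
    - [0,0,0.015]
    - [0,0,0.005]
    - [0,0,0]
    - [0,0,0]
  spin: [0,0,0,0,0,0,0,0]

```text
time: 16.35
position: [0.4943, 0.1436, 0.1613]
tcp_rot: [2.218, 2.221, -0.051]
force: [0.7, -0.0, -0.1]
width: 0.0471
```

```bash
python3 - <<'E'
from h import *
go(.4915,.139,.161,0)
E
```

```text
t 16.35 p [0.4943 0.1436 0.1613] yaw 0.1 tilt 1.85 w 0.0471 q7 -0.31 F [ 0.7 -0.  -0.1]
 toolz [-0.021 -0.025]
 d(shares) [-0.018 -0.011  0.002] spin 0.0004 deg 0.1 tool x,y in world [-0.002  1.   ] [1.    0.001]
```

Request:
carry_out:
  claw: [1,1,1,1,1,1,1,1]
  offset:
    - [0,0,0]
    - [0,0,0]
    - [0,0,0]
    - [0,0,0]
    - [0,0,-0.05]
    - [0,0,-0.1]
    - [0,0,-0.12]
    - [0,0,-0.1]
  spin: [0,0,0,0,0,0,0,0]

```text
time: 17.15
position: [0.494, 0.1453, 0.2519]
tcp_rot: [-2.218, -2.222, 0.065]
force: [0.6, 0.0, -0.4]
width: 0.0879
```

Request:
carry_out:
  claw: [1,1,1,1,1,1,1,1]
  offset:
    - [-0.05,-0.02,-0.02]
    - [-0.13,-0.02,0]
    - [-0.13,-0.02,0]
    - [-0.13,-0.02,0]
    - [-0.13,-0.02,0]
    - [-0.13,-0.02,0]
    - [-0.13,-0.02,0]
    - [-0.13,-0.02,0]
  spin: [0,0,0,0,0,0,0,0]

```text
time: 17.95
position: [0.4501, -0.1021, 0.2624]
tcp_rot: [-2.206, -2.23, 0.063]
force: [0.5, -0.4, 0.9]
width: 0.088
```

```bash
python3 - <<'E'
from h import *
go(.449,-.326,.25,0)
E
```

```text
t 17.95 p [ 0.4501 -0.1021  0.2624] yaw 0.6 tilt 2.33 w 0.088 q7 0.14 F [ 0.5 -0.4  0.9]
 toolz [-0.031 -0.026]
 d(shares) [-0.894 -0.012  0.073] spin 0.0032 deg 0.6 tool x,y in world [-0.011  1.   ] [0.999 0.01 ]
```

Request:
carry_out:
  claw: [1,1,1,1,1,1,1,1]
  offset:
    - [-0.12,0,0]
    - [-0.14,0,0]
    - [-0.14,0,0]
    - [-0.14,0,0]
    - [-0.14,0,0]
    - [-0.12,0,0]
    - [-0.06,0,0]
    - [0,0,0]
  spin: [0,0,0,0,0,0,0,0]

```text
time: 18.75
position: [0.4369, -0.3333, 0.2607]
tcp_rot: [-2.212, -2.206, 0.08]
force: [-0.1, 0.1, 0.4]
width: 0.0881
```

```bash
python3 - <<'E'
from h import *
go(.449,-.326,.046,0)
c=shot('top','top3.png');W=cloud(c);z=c['z_map'];px=c['pixels'].astype(int)
for n,z0,z1,x,y in(('jar',.09,.13,.5,.06),('saucecap',.15,.2,.4915,.14),('pale',.036,.05,.5,.1)):
    k=(z>0)&(W[...,2]>z0)&(W[...,2]<z1)&(abs(W[...,0]-x)<.05)&(abs(W[...,1]-y)<(.045 if n!='pale' else .1))
    q=W[k];print(n,len(q),np.percentile(q,1,axis=0).round(3),np.percentile(q,99,axis=0).round(3))
E
```

```text
t 18.75 p [ 0.4369 -0.3333  0.2607] yaw -0.2 tilt 3.07 w 0.0881 q7 0.55 F [-0.1  0.1  0.4]
 toolz [-0.048 -0.024]
 d(shares) [0.05  0.089 0.855] spin -0.0011 deg -0.2 tool x,y in world [0.002 1.   ] [ 0.999 -0.004]
jar 191 [0.476 0.041 0.093] [0.518 0.083 0.115]
saucecap 265 [0.466 0.121 0.155] [0.511 0.166 0.186]
pale 634 [0.45  0.022 0.038] [0.549 0.185 0.048]
```

View pics/top3.png

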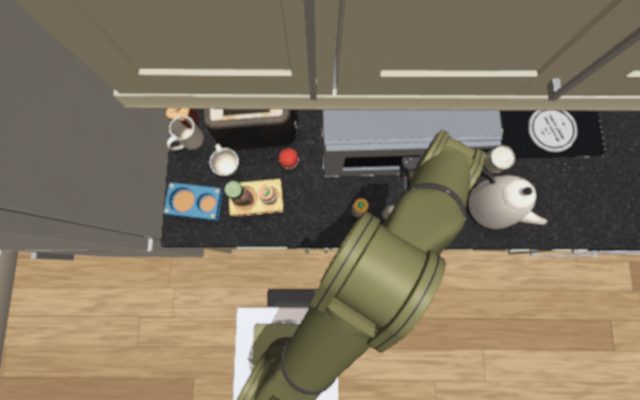

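The pale carrier holds the sauce (234,190) and the jar (267,193), both centred to within about 4 mm and at the right heights. The elbow is swinging towards the cabinet, so I'll check its clearance.

```bash
python3 - <<'E'
from h import *
s=read_state();print(s['joint_pos'].round(2))
for n in('top','side'):
    c=shot(n,'s4.png' if n=='side' else None);W=cloud(c);z=c['z_map'];px=c['pixels'].astype(int)
    k=(z>0)&(W[...,2]>.33)&(W[...,0]>.3)&(W[...,0]<.62)&(W[...,1]>-.65)&(W[...,1]<0)&(px[...,1]>px[...,2]+25)&(px[...,1]>=px[...,0]-4)
    q=W[k]
    for a in np.arange(.3,.62,.04):
        r=q[(q[:,0]>a)&(q[:,0]<a+.04)]
        if len(r): print(n,a.round(2),len(r),'y',r[:,1].min().round(2),r[:,1].max().round(2),'z',r[:,2].min().round(2),r[:,2].max().round(2))
E
```

```text
[0.49 0.58 0.08 1.77 0.   0.82 0.55]
top 0.3 2433 y -0.28 -0.13 z 0.75 0.86
top 0.34 927 y -0.32 -0.19 z 0.68 0.79
top 0.38 976 y -0.35 -0.24 z 0.64 0.73
top 0.42 914 y -0.37 -0.26 z 0.61 0.68
top 0.46 359 y -0.37 -0.28 z 0.6 0.64
side 0.3 21 y -0.3 -0.28 z 0.66 0.67
side 0.34 478 y -0.33 -0.29 z 0.59 0.67
side 0.38 1280 y -0.36 -0.27 z 0.45 0.67
side 0.42 811 y -0.38 -0.28 z 0.45 0.66
side 0.46 48 y -0.38 -0.36 z 0.45 0.6
side 0.58 368 y -0.65 -0.0 z 0.51 0.6
```

View pics/s4.png

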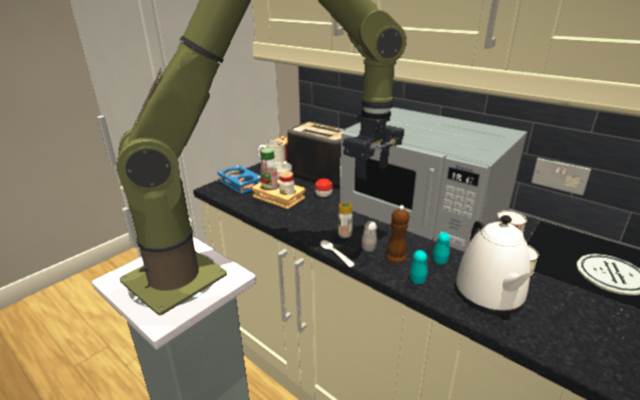

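Side view: the gripper is at about (375,140) and the wrist peaks near x 0.49, clear of the cabinet at 0.57. The salt is at (370,236) and the mill at (398,235). Descending to the salt in two stages.

Request:
carry_out:
  claw: [1,1,1,1,1,1,1,1]
  offset:
    - [0.025,0.04,0.05]
    - [0.02,0.04,0.1]
    - [0,0,0.1]
    - [0,0,0.1]
    - [0,0,0.1]
    - [0,0,0.08]
    - [0,0,0.02]
    - [0,0,0]
  spin: [0,0,0,0,0,0,0,0]

```text
time: 19.7
position: [0.4624, -0.3003, 0.1135]
tcp_rot: [-2.174, -2.236, 0.059]
force: [-0.3, -0.4, 0.4]
width: 0.0879
```

```bash
python3 - <<'E'
from h import *
go(.449,-.326,.046,0)
E
```

```text
t 19.7 p [ 0.4624 -0.3003  0.1135] yaw 1.6 tilt 2.51 w 0.0879 q7 0.51 F [-0.3 -0.4  0.4]
 toolz [-0.042 -0.012]
 d(shares) [-0.098 -0.045  0.273] spin 0.0088 deg 1.6 tool x,y in world [-0.028  1.   ] [0.999 0.028]
```

Request:
carry_out:
  claw: [1,1,1,1,1,1,1,1]
  offset:
    - [-0.05,-0.025,0]
    - [-0.05,-0.02,0]
    - [0,0,0]
    - [0,0,0.08]
    - [0,0,0.1]
    - [0,0,0.07]
    - [0,0,0]
    - [0,0,0]
  spin: [0.009,0,0,0,0,0,0,0]

```text
time: 20.5
position: [0.4518, -0.3339, 0.0569]
tcp_rot: [-2.225, -2.208, 0.056]
force: [-0.2, -0.2, -0.0]
width: 0.0885
```

```bash
python3 - <<'E'
from h import *
go(.449,-.326,.046,0)
E
```

```text
t 20.5 p [ 0.4518 -0.3339  0.0569] yaw -0.5 tilt 2.07 w 0.0885 q7 0.53 F [-0.2 -0.2 -0. ]
 toolz [-0.03 -0.02]
 d(shares) [ 0.032 -0.01   0.043] spin -0.0026 deg -0.5 tool x,y in world [0.007 1.   ] [ 1.    -0.008]
```

Request:
carry_out:
  claw: [1,1,0,0,0,0,0,0]
  offset:
    - [0.032,-0.01,0.03]
    - [0,0,0.02]
    - [0,0,0]
    - [0,0,0]
    - [0,0,0]
    - [0,0,0]
    - [0,0,0]
    - [0,0,0]
  spin: [0,0,0,0,0,0,0,0]
  grip_force: 25

```text
time: 21.3
position: [0.4508, -0.3267, 0.0468]
tcp_rot: [-2.229, -2.212, 0.053]
force: [-0.4, 0.3, 0.1]
width: 0.0422
```

Request:
carry_out:
  claw: [0,0,0,0,0,0,0,0]
  offset:
    - [0,0,0]
    - [0,0,0]
    - [0,0,0]
    - [0,0,0]
    - [0,0,0]
    - [0,0,0]
    - [0,0,0]
    - [0,0,0]
  spin: [0,0,0,0,0,0,0,0]

```text
time: 22.1
position: [0.4505, -0.3267, 0.0469]
tcp_rot: [-2.229, -2.211, 0.054]
force: [-0.7, 0.8, 0.5]
width: 0.038
```

```bash
python3 - <<'E'
from h import *
go(.4763,.2616,.26,0)
E
```

```text
t 22.1 p [ 0.4505 -0.3267  0.0469] yaw -0.5 tilt 1.96 w 0.038 q7 0.52 F [-0.7  0.8  0.5]
 toolz [-0.025 -0.023]
 d(shares) [ 2.334  0.062 -0.909] spin -0.0027 deg -0.5 tool x,y in world [0.008 1.   ] [ 1.    -0.009]
```

```bash
python3 - <<'E'
from h import *
c=shot('side');px=c['pixels']
cv2.imwrite('pics/crop5.png',cv2.resize(px[140:300,300:460],None,fx=3.5,fy=3.5,interpolation=cv2.INTER_CUBIC)[:,:,::-1])
W=cloud(c);z=c['z_map']
k=(z>0)&(W[...,2]>.02)&(W[...,2]<.04)&(abs(W[...,0]-.45)<.04)&(abs(W[...,1]+.326)<.05)
q=W[k];print(len(q),np.percentile(q,1,axis=0).round(3),np.percentile(q,99,axis=0).round(3),np.median(c['pixels'][k],0))
go(0,0,0)
E
```

```text
71 [ 0.428 -0.346  0.02 ] [ 0.462 -0.313  0.039] [126. 117. 104.]
t 22.15 p [ 0.4505 -0.3267  0.0469] yaw -0.5 tilt 1.96 w 0.0385 q7 0.52 F [0.  0.3 1.7]
 toolz [-0.025 -0.023]
 d(shares) [ 1.297 -1.808  0.203] spin 0.0 deg 0 tool x,y in world [0.008 1.   ] [ 1.    -0.009]
```

View pics/crop5.png

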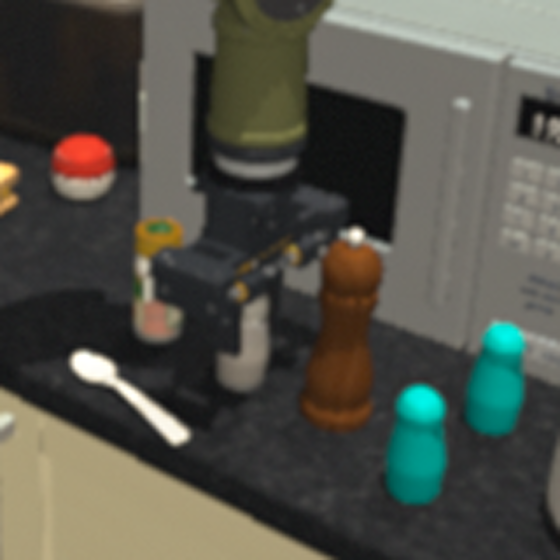

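The crop shows the salt upright between the fingers at (243,345). Its foot is centred on the TCP to within 3 mm, and the body is waisted, which explains the 38 mm opening. Lifting.

Request:
carry_out:
  claw: [0,0,0,0,0,0,0,0]
  offset:
    - [0,0,-0.05]
    - [0,0,-0.1]
    - [0,0,-0.12]
    - [0,0,-0.12]
    - [0,0,-0.12]
    - [0,0,-0.12]
    - [0,0,-0.1]
    - [0.05,0,-0.06]
  spin: [0,0,0,0,0,0,0,0]

```text
time: 22.95
position: [0.454, -0.31, 0.2546]
tcp_rot: [-2.231, -2.207, 0.055]
force: [0.4, -0.0, -1.2]
width: 0.038
```

```bash
python3 - <<'E'
from h import *
go(.4763,.2616,.26,0)
E
```

```text
t 22.95 p [ 0.454  -0.31    0.2546] yaw -0.6 tilt 2.02 w 0.038 q7 0.51 F [ 0.4 -0.  -1.2]
 toolz [-0.027 -0.023]
 d(shares) [ 2.286  0.063 -0.076] spin -0.0036 deg -0.6 tool x,y in world [0.011 1.   ] [ 1.    -0.011]
```

Request:
carry_out:
  claw: [0,0,0,0,0,0,0,0]
  offset:
    - [0.1,0,-0.01]
    - [0.15,0,-0.01]
    - [0.15,0,-0.01]
    - [0.15,0,-0.01]
    - [0.15,0,-0.01]
    - [0.15,0,0]
    - [0.15,0,0]
    - [0.15,0,0]
  spin: [0,0,0,0,0,0,0,0]

```text
time: 23.75
position: [0.4584, -0.0178, 0.2695]
tcp_rot: [2.238, 2.188, -0.046]
force: [0.8, -0.0, -1.3]
width: 0.0381
```

Request:
carry_out:
  claw: [0,0,0,0,0,0,0,0]
  offset:
    - [0.15,0,0]
    - [0.15,0,0]
    - [0.15,0,0]
    - [0.15,0,0]
    - [0.15,0,0]
    - [0.15,0,0]
    - [0.1,0,0]
    - [0,0,0]
  spin: [0,0,0,0,0,0,0,0]

```text
time: 24.55
position: [0.4599, 0.2495, 0.2685]
tcp_rot: [2.228, 2.2, -0.032]
force: [-0.2, -0.9, -1.0]
width: 0.0382
```

```bash
python3 - <<'E'
from h import *
go(.4763,.2616,.12,0)
E
```

```text
t 24.55 p [0.4599 0.2495 0.2685] yaw -0.7 tilt 1.3 w 0.0382 q7 -0.54 F [-0.2 -0.9 -1. ]
 toolz [-0.007 -0.022]
 d(shares) [0.062 0.069 0.592] spin -0.0041 deg -0.7 tool x,y in world [0.013 1.   ] [ 1.    -0.013]
```

Request:
carry_out:
  claw: [0,0,0,0,0,0,0,0]
  offset:
    - [0.04,0.03,0.05]
    - [0.04,0.03,0.1]
    - [0,0,0.1]
    - [0,0,0.1]
    - [0,0,0.1]
    - [0,0,0.1]
    - [0,0,0.04]
    - [0,0,0]
  spin: [0,0,0,0,0,0,0,0]

```text
time: 25.35
position: [0.4768, 0.2612, 0.122]
tcp_rot: [2.23, 2.192, -0.024]
force: [0.2, 0.1, -0.2]
width: 0.0383
```

```bash
python3 - <<'E'
from h import *
go(.4763,.2616,.06,0)
E
```

```text
t 25.35 p [0.4768 0.2612 0.122 ] yaw -1.0 tilt 1.23 w 0.0383 q7 -0.54 F [ 0.2  0.1 -0.2]
 toolz [-0.001 -0.022]
 d(shares) [ 0.007 -0.002  0.248] spin -0.0054 deg -1.0 tool x,y in world [0.017 1.   ] [ 1.    -0.017]
```

Request:
carry_out:
  claw: [0,0,0,0,0,0,0,0]
  offset:
    - [0,0,0.04]
    - [0,0,0.05]
    - [0,0,0.05]
    - [0,0,0.05]
    - [0,0,0.03]
    - [0,0,0.01]
    - [0,0,0]
    - [0,0,0]
  spin: [0,0,0,0,0,0,0,0]

```text
time: 26.15
position: [0.4791, 0.2604, 0.0626]
tcp_rot: [2.229, 2.19, -0.017]
force: [0.9, -0.3, -0.2]
width: 0.0383
```

```bash
python3 - <<'E'
from h import *
go(.4763,.2616,.06,0)
E
```

```text
t 26.15 p [0.4791 0.2604 0.0626] yaw -1.0 tilt 1.11 w 0.0383 q7 -0.53 F [ 0.9 -0.3 -0.2]
 toolz [ 0.004 -0.019]
 d(shares) [ 0.005 -0.011  0.01 ] spin -0.0056 deg -1.0 tool x,y in world [0.018 1.   ] [ 1.    -0.018]
```

Request:
carry_out:
  claw: [0,0,1,1,1,1,1,1]
  offset:
    - [0,0,0.01]
    - [0,0,0]
    - [0,0,0]
    - [0,0,0]
    - [0,0,0]
    - [0,0,0]
    - [0,0,-0.05]
    - [0,0,-0.1]
  spin: [0,0,0,0,0,0,0,0]

```text
time: 26.95
position: [0.4783, 0.2607, 0.0983]
tcp_rot: [2.23, 2.191, -0.02]
force: [-0.1, 1.3, 0.4]
width: 0.0841
```

Request:
carry_out:
  claw: [1,1,1,1,1,1,1,1]
  offset:
    - [0,0,-0.12]
    - [0,0,-0.15]
    - [0,0,-0.15]
    - [0,0,-0.12]
    - [0,0,-0.06]
    - [-0.1,-0.01,0]
    - [-0.15,-0.01,0]
    - [-0.15,-0.01,0]
  spin: [0,0,0,0,0,0,0,0]

```text
time: 27.75
position: [0.4697, 0.1686, 0.2668]
tcp_rot: [2.218, 2.202, 0.007]
force: [0.9, -0.6, -0.3]
width: 0.088
```

```bash
python3 - <<'E'
from h import *
go(.458,-.413,.25,0)
c=shot('side');W=cloud(c);z=c['z_map']
k=(z>0)&(W[...,2]>.06)&(W[...,2]<.12)&(abs(W[...,0]-.477)<.04)&(abs(W[...,1]-.262)<.04)
q=W[k];print(len(q),np.percentile(q,1,axis=0).round(3),np.percentile(q,99,axis=0).round(3))
E
```

```text
t 27.75 p [0.4697 0.1686 0.2668] yaw -0.4 tilt 0.99 w 0.088 q7 -0.39 F [ 0.9 -0.6 -0.3]
 toolz [ 0.015 -0.008]
 d(shares) [-2.326 -0.031  0.086] spin -0.0023 deg -0.4 tool x,y in world [0.007 1.   ] [ 1.    -0.007]
113 [0.462 0.24  0.06 ] [0.492 0.27  0.105]
```

Request:
carry_out:
  claw: [1,1,1,1,1,1,1,1]
  offset:
    - [-0.15,-0.01,0]
    - [-0.15,-0.01,0]
    - [-0.15,-0.01,0]
    - [-0.15,0,0]
    - [-0.15,0,0]
    - [-0.15,0,0]
    - [-0.15,0,0]
    - [-0.15,0,0]
  spin: [0,0,0,0,0,0,0,0]

```text
time: 28.6
position: [0.4553, -0.1469, 0.2775]
tcp_rot: [2.217, 2.193, 0.011]
force: [0.9, 0.2, -0.4]
width: 0.0884
```

Request:
carry_out:
  claw: [1,1,1,1,1,1,1,1]
  offset:
    - [-0.15,0,0]
    - [-0.15,0,0]
    - [-0.15,0,0]
    - [-0.15,0,0]
    - [-0.15,0,0]
    - [-0.15,0,0]
    - [-0.1,0,0]
    - [0,0,0]
  spin: [0,0,0,0,0,0,0,0]

```text
time: 29.4
position: [0.447, -0.4129, 0.2877]
tcp_rot: [2.224, 2.177, 0.008]
force: [-0.7, 0.9, 0.2]
width: 0.0885
```

```bash
python3 - <<'E'
from h import *
go(.458,-.413,.135,0)
c=shot('side');W=cloud(c);z=c['z_map']
for z0,z1 in((.005,.03),(.125,.155)):
    k=(z>0)&(W[...,2]>z0)&(W[...,2]<z1)&(abs(W[...,0]-.458)<.05)&(abs(W[...,1]+.413)<.05)
    q=W[k];print(len(q),np.percentile(q,1,axis=0).round(3),np.percentile(q,99,axis=0).round(3))
E
```

```text
t 29.4 p [ 0.447  -0.4129  0.2877] yaw -1.2 tilt 1.74 w 0.0885 q7 0.69 F [-0.7  0.9  0.2]
 toolz [ 0.025 -0.018]
 d(shares) [0.011 0.029 0.611] spin -0.0068 deg -1.2 tool x,y in world [0.022 1.   ] [ 0.999 -0.021]
158 [ 0.431 -0.439  0.006] [ 0.471 -0.386  0.029]
189 [ 0.436 -0.437  0.126] [ 0.47  -0.394  0.155]
```

Request:
carry_out:
  claw: [1,1,1,1,1,1,1,1]
  offset:
    - [0,0.03,0.05]
    - [0,0,0.08]
    - [0,0,0.08]
    - [0,0,0.07]
    - [0,0,0.05]
    - [0,0,0.02]
    - [0,0,0]
    - [0,0,0]
  spin: [-0.006,0,0,0,0,0,0,0]

```text
time: 30.25
position: [0.4646, -0.3977, 0.1961]
tcp_rot: [2.181, 2.227, 0.023]
force: [-0.6, -0.3, 0.3]
width: 0.0882
```

```bash
python3 - <<'E'
from h import *
go(.459,-.413,.132,0)
E
```

```text
t 30.25 p [ 0.4646 -0.3977  0.1961] yaw 1.2 tilt 1.62 w 0.0882 q7 0.69 F [-0.6 -0.3  0.3]
 toolz [ 0.027 -0.006]
 d(shares) [-0.059 -0.031  0.256] spin 0.0066 deg 1.2 tool x,y in world [-0.021  1.   ] [0.999 0.021]
```

Request:
carry_out:
  claw: [1,1,1,1,1,1,1,1]
  offset:
    - [-0.035,-0.015,0]
    - [-0.03,-0.015,0.03]
    - [-0.003,0,0.06]
    - [-0.003,0,0.07]
    - [0,0,0.06]
    - [0,0,0.02]
    - [0,0,0]
    - [0,0,0]
  spin: [0.006,0,0,0,0,0,0,0]

```text
time: 31.05
position: [0.4572, -0.4257, 0.1371]
tcp_rot: [2.204, 2.189, 0.019]
force: [1.0, 0.5, 0.1]
width: 0.0879
```

```bash
python3 - <<'E'
from h import *
go(.459,-.413,.132,0)
E
```

```text
t 31.05 p [ 0.4572 -0.4257  0.1371] yaw -0.4 tilt 2.1 w 0.0879 q7 0.71 F [1.  0.5 0.1]
 toolz [ 0.033 -0.016]
 d(shares) [0.051 0.006 0.02 ] spin -0.0021 deg -0.4 tool x,y in world [0.007 1.   ] [ 0.999 -0.007]
```

Request:
carry_out:
  claw: [1,1,0,0,0,0,0,0]
  offset:
    - [0.03,0.005,0.01]
    - [0.018,0,0.01]
    - [0,0,0]
    - [0,0,0]
    - [0,0,0]
    - [0,0,0]
    - [0,0,0]
    - [0,0,0]
  spin: [0,0,0,0,0,0,0,0]
  grip_force: 35

```text
time: 31.85
position: [0.4603, -0.4135, 0.1341]
tcp_rot: [2.2, 2.187, 0.02]
force: [-0.3, 0.2, -0.9]
width: 0.0468
```

Request:
carry_out:
  claw: [0,0,0,0,0,0,0,0]
  offset:
    - [0,0,0]
    - [0,0,0]
    - [0,0,0]
    - [0,0,0]
    - [0,0,0]
    - [0,0,0]
    - [0,0,0]
    - [0,0,0]
  spin: [0,0,0,0,0,0,0,0]

```text
time: 32.65
position: [0.4604, -0.4135, 0.1341]
tcp_rot: [2.201, 2.187, 0.02]
force: [0.2, -0.1, 0.5]
width: 0.0472
```

```bash
python3 - <<'E'
from h import *
go(.42,-.413,.26,0)
E
```

```text
t 32.65 p [ 0.4604 -0.4135  0.1341] yaw -0.3 tilt 2.36 w 0.0472 q7 0.7 F [ 0.2 -0.1  0.5]
 toolz [ 0.037 -0.019]
 d(shares) [-0.009 -0.143 -0.509] spin -0.0019 deg -0.3 tool x,y in world [0.007 1.   ] [ 0.999 -0.006]
```

Request:
carry_out:
  claw: [0,0,0,0,0,0,0,0]
  offset:
    - [0,0,-0.04]
    - [0,0,-0.08]
    - [0,-0.01,-0.11]
    - [0,-0.01,-0.12]
    - [0,-0.01,-0.12]
    - [0,-0.01,-0.12]
    - [0,-0.01,-0.12]
    - [0,-0.01,-0.1]
  spin: [0,0,0,0,0,0,0,0]

```text
time: 33.45
position: [0.4332, -0.4068, 0.3411]
tcp_rot: [2.211, 2.197, 0.017]
force: [-0.2, -0.2, -3.2]
width: 0.0468
```

```bash
python3 - <<'E'
from h import *
go(.44,.34,.335,0)
E
```

```text
t 33.45 p [ 0.4332 -0.4068  0.3411] yaw -0.4 tilt 1.52 w 0.0468 q7 0.71 F [-0.2 -0.2 -3.2]
 toolz [ 0.025 -0.01 ]
 d(shares) [ 2.988  0.007 -0.004] spin -0.0021 deg -0.4 tool x,y in world [0.007 1.   ] [ 1.    -0.006]
```

Request:
carry_out:
  claw: [0,0,0,0,0,0,0,0]
  offset:
    - [0.1,0,0]
    - [0.15,0,0]
    - [0.15,0,0]
    - [0.15,0,0]
    - [0.15,0,0]
    - [0.15,0,0]
    - [0.15,0,0]
    - [0.15,0,0]
  spin: [0,0,0,0,0,0,0,0]

```text
time: 34.25
position: [0.4326, -0.1182, 0.344]
tcp_rot: [2.219, 2.169, 0.012]
force: [0.3, 0.6, -2.3]
width: 0.047
```

```bash
python3 - <<'E'
from h import *
go(.44,.34,.335,0)
E
```

```text
t 34.25 p [ 0.4326 -0.1182  0.344 ] yaw -1.3 tilt 2.25 w 0.047 q7 0.13 F [ 0.3  0.6 -2.3]
 toolz [ 0.032 -0.022]
 d(shares) [ 1.833 -0.013 -0.004] spin -0.0071 deg -1.3 tool x,y in world [0.023 0.999] [ 0.999 -0.022]
```

Request:
carry_out:
  claw: [0,0,0,0,0,0,0,0]
  offset:
    - [0.15,0,0]
    - [0.15,0,0]
    - [0.15,0,0]
    - [0.15,0,0]
    - [0.15,0,0]
    - [0.15,0,0]
    - [0.15,0,0]
    - [0.15,0,0]
  spin: [-0.007,0,0,0,0,0,0,0]

```text
time: 35.05
position: [0.4288, 0.1916, 0.3411]
tcp_rot: [2.196, 2.188, 0.011]
force: [1.0, -0.6, -2.1]
width: 0.0469
```

```bash
python3 - <<'E'
from h import *
go(.485,.3413,.147,0)
E
```

```text
t 35.05 p [0.4288 0.1916 0.3411] yaw -0.2 tilt 2.42 w 0.0469 q7 -0.61 F [ 1.  -0.6 -2.1]
 toolz [ 0.035 -0.024]
 d(shares) [0.618 0.196 0.769] spin -0.0009 deg -0.2 tool x,y in world [0.004 1.   ] [ 0.999 -0.003]
```

Request:
carry_out:
  claw: [0,0,0,0,0,0,0,0]
  offset:
    - [0.11,0.03,0]
    - [0.12,0.035,0]
    - [0.12,0.035,0]
    - [0.12,0.035,0]
    - [0.08,0.035,0]
    - [0.02,0.01,0]
    - [0,0,0]
    - [0,0,0]
  spin: [0,0,0,0,0,0,0,0]

```text
time: 35.85
position: [0.4701, 0.3423, 0.3409]
tcp_rot: [2.188, 2.197, 0.007]
force: [-0.7, -0.7, -1.5]
width: 0.0469
```

```bash
python3 - <<'E'
from h import *
go(.485,.3413,.147,0)
c=shot('side');W=cloud(c);z=c['z_map'];p=read_state()['position']
for z0,z1 in((p[2]-.13,p[2]-.105),(p[2]-.03,p[2]-.01)):
    k=(z>0)&(W[...,2]>z0)&(W[...,2]<z1)&(abs(W[...,0]-p[0])<.05)&(abs(W[...,1]-p[1])<.05)
    q=W[k];print(len(q),np.percentile(q,1,axis=0).round(3),np.percentile(q,99,axis=0).round(3))
E
```

```text
t 35.85 p [0.4701 0.3423 0.3409] yaw 0.3 tilt 2.33 w 0.0469 q7 -0.79 F [-0.7 -0.7 -1.5]
 toolz [ 0.032 -0.025]
 d(shares) [0.016 0.035 0.777] spin 0.0015 deg 0.3 tool x,y in world [-0.004  1.   ] [0.999 0.005]
103 [0.442 0.313 0.212] [0.488 0.361 0.235]
69 [0.446 0.316 0.312] [0.489 0.35  0.331]
```

Request:
carry_out:
  claw: [0,0,0,0,0,0,0,0]
  offset:
    - [0,0.03,0.04]
    - [0,0.02,0.08]
    - [0,0.01,0.1]
    - [0,0,0.1]
    - [0,0,0.1]
    - [0,0,0.06]
    - [0,0,0.02]
    - [0,0,0]
  spin: [0,0,0,0,0,0,0,0]

```text
time: 36.7
position: [0.4944, 0.3279, 0.2109]
tcp_rot: [2.198, 2.18, 0.005]
force: [-0.0, -0.1, -2.2]
width: 0.0468
```

```bash
python3 - <<'E'
from h import *
go(.485,.3413,.147,0)
E
```

```text
t 36.7 p [0.4944 0.3279 0.2109] yaw -0.4 tilt 2.64 w 0.0468 q7 -0.79 F [-0.  -0.1 -2.2]
 toolz [ 0.034 -0.031]
 d(shares) [ 0.061 -0.047  0.253] spin -0.0024 deg -0.4 tool x,y in world [0.008 1.   ] [ 0.999 -0.007]
```

Request:
carry_out:
  claw: [0,0,0,0,0,0,0,0]
  offset:
    - [0.03,-0.025,0]
    - [0.025,-0.02,0]
    - [0.002,0,0.02]
    - [0.003,0,0.03]
    - [0.002,0,0.02]
    - [0,0,0.005]
    - [0,0,0]
    - [0,0,0]
  spin: [0,0,0,0,0,0,0,0]

```text
time: 37.5
position: [0.4844, 0.3456, 0.1926]
tcp_rot: [2.197, 2.18, 0.014]
force: [-0.1, -0.7, -2.3]
width: 0.0468
```

```bash
python3 - <<'E'
from h import *
go(.485,.3413,.147,0)
E
```

```text
t 37.5 p [0.4844 0.3456 0.1926] yaw -0.4 tilt 2.7 w 0.0468 q7 -0.82 F [-0.1 -0.7 -2.3]
 toolz [ 0.039 -0.027]
 d(shares) [-0.012 -0.005  0.183] spin -0.0023 deg -0.4 tool x,y in world [0.008 1.   ] [ 0.999 -0.007]
```

Request:
carry_out:
  claw: [0,0,0,0,0,0,0,0]
  offset:
    - [-0.01,-0.003,0.03]
    - [0,0,0.04]
    - [0,0,0.04]
    - [0,0,0.04]
    - [0,0,0.02]
    - [0,0,0.01]
    - [0,0,0]
    - [0,0,0]
  spin: [0,0,0,0,0,0,0,0]

```text
time: 38.3
position: [0.4881, 0.3413, 0.1474]
tcp_rot: [2.198, 2.176, 0.021]
force: [-0.1, 0.7, -1.6]
width: 0.0467
```

```bash
python3 - <<'E'
from h import *
go(.485,.3413,.147,0)
E
```

```text
t 38.3 p [0.4881 0.3413 0.1474] yaw -0.5 tilt 2.9 w 0.0467 q7 -0.83 F [-0.1  0.7 -1.6]
 toolz [ 0.044 -0.025]
 d(shares) [-0.    -0.013  0.001] spin -0.003 deg -0.5 tool x,y in world [0.011 1.   ] [ 0.999 -0.009]
```

Request:
carry_out:
  claw: [0,0,1,1,1,1,1,1]
  offset:
    - [0,-0.01,0.01]
    - [0,0,0]
    - [0,0,0]
    - [0,0,0]
    - [0,0,0]
    - [0,0,0]
    - [0,0,-0.05]
    - [0,0,-0.1]
  spin: [0,0,0,0,0,0,0,0]

```text
time: 39.1
position: [0.484, 0.3414, 0.1818]
tcp_rot: [2.197, 2.175, 0.016]
force: [0.1, -0.6, 0.7]
width: 0.0881
```

Request:
carry_out:
  claw: [1,1,1,1,1,1,1,1]
  offset:
    - [0,0,-0.12]
    - [0,0,-0.12]
    - [0,0,-0.1]
    - [-0.05,-0.05,-0.04]
    - [-0.12,-0.04,0]
    - [-0.15,0,0]
    - [-0.15,0,0]
    - [-0.15,0,0]
  spin: [0,0,0,0,0,0,0,0]

```text
time: 39.9
position: [0.4557, 0.1943, 0.2929]
tcp_rot: [2.185, 2.19, 0.045]
force: [2.0, -0.5, -0.7]
width: 0.0882
```

Request:
carry_out:
  claw: [1,1,1,1,1,1,1,1]
  offset:
    - [-0.15,0,0]
    - [-0.15,0,0]
    - [-0.15,0,0]
    - [-0.15,0,0]
    - [-0.15,0,0]
    - [-0.1,0,0]
    - [0,0,0]
    - [0,0,0]
  spin: [0,0,0,0,0,0,0,0]

```text
time: 40.7
position: [0.455, -0.0319, 0.303]
tcp_rot: [2.19, 2.174, 0.055]
force: [-0.4, 0.8, 0.9]
width: 0.088
```

```bash
python3 - <<'E'
from h import *
go(.45,-.1,.3,0)
im=[];Ws={}
for n in('top','side'):
    c=shot(n);W=cloud(c);z=c['z_map']
    px=c['pixels'][100:260,150:470] if n=='top' else c['pixels'][120:280,190:510]
    im.append(cv2.resize(px,None,fx=1.8,fy=1.8,interpolation=cv2.INTER_CUBIC))
    for nm,z0,z1,x,y in(('jar tgt .4997 .0604 top.110',.08,.13,.4997,.0604),('sauce .4915 .140 top .182',.15,.21,.4915,.14),('mill .485 .3413 top.183',.13,.21,.485,.3413),('mill body',.055,.09,.485,.3413),('salt .4763 .2616 top .103',.075,.13,.4763,.2616),('yellow .459 -.226',.085,.13,.459,-.226)):
        k=(z>0)&(W[...,2]>z0)&(W[...,2]<z1)&(np.hypot(W[...,0]-x,W[...,1]-y)<.042)
        q=W[k]
        if len(q)>5: print(n,nm,len(q),np.percentile(q,1,axis=0).round(3),np.percentile(q,99,axis=0).round(3))
cv2.imwrite('pics/fin.png',np.vstack(im)[:,:,::-1])
E
```

```text
t 40.7 p [ 0.455  -0.0319  0.303 ] yaw -0.4 tilt 3.77 w 0.088 q7 -0.12 F [-0.4  0.8  0.9]
 toolz [ 0.064 -0.014]
 d(shares) [-0.272 -0.019  0.014] spin -0.0021 deg -0.4 tool x,y in world [0.007 1.   ] [ 0.998 -0.007]
top sauce .4915 .140 top .182 230 [0.466 0.124 0.158] [0.511 0.167 0.186]
top mill .485 .3413 top.183 269 [0.463 0.316 0.131] [0.509 0.358 0.183]
top mill body 126 [0.459 0.316 0.055] [0.509 0.354 0.089]
top salt .4763 .2616 top .103 111 [0.462 0.244 0.075] [0.493 0.273 0.105]
top yellow .459 -.226 157 [ 0.44  -0.245  0.088] [ 0.479 -0.206  0.11 ]
side jar tgt .4997 .0604 top.110 173 [0.477 0.04  0.081] [0.521 0.08  0.115]
side sauce .4915 .140 top .182 165 [0.468 0.12  0.15 ] [0.513 0.165 0.186]
side mill .485 .3413 top.183 161 [0.465 0.315 0.131] [0.506 0.354 0.182]
side mill body 110 [0.463 0.316 0.056] [0.509 0.356 0.089]
side salt .4763 .2616 top .103 73 [0.464 0.242 0.076] [0.491 0.271 0.104]
side yellow .459 -.226 147 [ 0.441 -0.247  0.086] [ 0.479 -0.207  0.109]
```

View pics/fin.png

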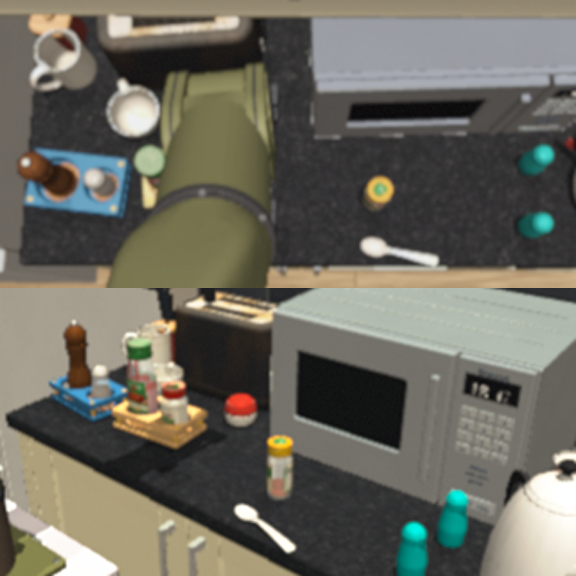

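The final view shows the mill and salt in the blue carrier (75,355 and 100,380) and the sauce and red-capped jar in the pale one (140,375 and 172,402). All stand upright, the yellow-capped jar has not moved, and the arm is clear. Handing in.

```bash
python3 -c "
from station import close_job
print(close_job())"
```

```text
the job is handed in; nothing more can be done
None
```

All four items are in their wells and the job is handed in, at about 41 s on the robot's clock. It gave no verdict.

- **Placed:** the sauce bottle and red-capped jar are in the pale carrier. The pepper mill and salt shaker are in the blue one.
- **Final camera check:** each item is within about 4 mm of its well centre in x and y. Tops read 0.115 (jar), 0.186 (sauce), 0.183 (mill) and 0.105 m (salt), against 0.110, 0.182, 0.183 and 0.103 expected. The jar's +5 mm and the sauce's +4 mm match offsets seen in the first pictures, and none looks tilted. The top camera could not see the red-capped jar because the arm was in the way, so its last check is from the side view only.
- **Left alone:** the yellow-capped jar read within about 1 mm of where it stood, and the turquoise look-alikes were not touched. The gripper is open, about 12 cm above the nearest thing.
- **Did not go as expected:** the tool tilted up to 3.8° over the moves, because tilt cannot be commanded. Descents drifted sideways by up to 2.5 cm, and I corrected that before each grasp or final lowering. The salt shaker gripped at 38 mm rather than 44 mm. The picture showed it upright and centred, so I took its body to be waisted there.

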